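Point out the route of a secreted protein on the cell model

ROBOT

A 6-joint arm with a two-finger parallel gripper is mounted at the origin on the work surface. World frame = base frame: x ahead of the robot, y to its left, z up, the work surface at z = 0. Lengths are in m, angles in rad, forces in N, time in s.
With the tool pointing down it reaches from about 0.325 to 0.775 m from the base axis. Payload 5.5 kg.
Tool frame: the origin (TCP) lies between the finger pads; the fingertips stand 17 mm ahead of it and the grasp point (between the pads) lies 2 mm behind it; x points along the fingers, y is the direction in which the jaws open and shut, and the axes are right-handed (so a half turn about x gives the same grasp; the last joint's range is limited). The gripper opens to 88 mm and grips with 3 to 60 N. Pads are 20 mm wide; open, the fingers measure 115 mm over their backs; the gripper's body (75 mm by 178 mm) begins 61 mm behind the grasp point.
Start: joints at [-1.359, 0.091, 1.231, -0, 1.82, -0.057], TCP at [0.159, -0.578, 0.202] pointing down, gripper open.
Joint ranges: [-2.87, 2.87], [-0.86, 2.18], [0.17, 2.46], [-1.51, 4.65], [0.06, 2.69], [-2.65, 2.65]. Speed limits (rad/s): [2.57, 2.57, 3.01, 3.14, 3.14, 3.14].

INTERFACE

Orientations are given as a unit quaternion [x, y, z, w].
In Python, from cell import * gives the robot as it stands.
- The arm moves only by the tool send_rows, never from a script. Its argument "plan" is a list that holds one entry, the list of rows, each a list of 4 numbers: the shift along the world's x, y, z each as a share of 0.5 m, from -1 to 1, then the turn about the world's z as a share of 120 degrees, from -1 to 1. A call has 1 to 12 rows; each row is the pose to reach, as a shift and turn from the pose commanded when the call began; what a row does not reach only later rows make up. A row lasts 1/8 s, in which the tool goes at most 62.5 mm and 10.7 degrees, less where a joint would pass 70% of its speed; a pose out of reach is approached as far as the arm can. A call with a number of a shift or a turn outside -1 to 1 is refused whole. A call with a gripper value outside its range is refused whole. "grip" is the closure, from -1 (fully open) to 1 (shut), set as the call begins (left out, the last holds). The fingers move at their own pace and stop on an object; the grip force is fixed at half the most. Time passes only in rows, so rows that repeat a pose let the fingers close. It gives the time, the measured TCP pose, the force and the opening at its end, in the units of the state.
- get_obs(): the state, without advancing time (a new reading comes with each control period).
- read_camera(name): name is "scene" or "side" or "wrist"; returns a dict with "pixels" (384x512x3 uint8, red, green, blue), "depth" (384x512 float32, m along the optical axis (not along the pixel's ray), 0 where there is no reading), "fx", "fy", "cx", "cy" (pixels), "R" (3x3) and "t" (3): a world point X has camera coordinates R X + t. Camera axes: x right, y down, z forward; pixel columns grow to the right and rows downward; lengths in m; the calibration is good to about 2 mm. A picture is of the moment at which its call begins.
- hand_in(): hands the job in, once; it reports no verdict.
The state is a dict: "time_s": time; "qpos": joint angles; "joint_velocities": joint speeds; "joint_efforts": joint torques, N m; "eef_pos": TCP position; "tcp_rot": TCP orientation; "wrist_force": force on the tool from outside, world axes, zero at the start; "moment": the same for the moment, N m; "grip_width": finger opening in m.
Only numpy, scipy, OpenCV 4.12 (cv2) and the standard library are available. Lean on these libraries where they do the work, as an engineer would, in place of code of your own. Each camera call takes 0.05 s, during which the arm holds its last target.

TASK

Show the class the route of a secreted protein on the student's cell model: with the fingers pointing straight down, point at the middle of the nucleus, then of the rough ER, then of the Golgi apparatus, keeping the fingertips about two centimetres above each for at least two seconds. Lift the hand well up between them so that none of the other parts is pointed at on the way, and touch nothing at all: every part is loose and must stay as the student laid it. Finish still pointing at the Golgi apparatus.

Things in the scene. Friction and masses are not known exactly. Their poses are not given: they have to be found in the camera images.
- tray: The student's cell model: a round grey tray 316 mm across on the black bench, floor 8 mm thick, rounded rim 17 mm high; fixed. Origin: its centre, on the bench. Seven loose white parts, told apart by shape and size, lie on its floor, one near the middle and six round it, centres 75 mm or more apart, none above 48 mm over the bench. Bystanders near it: jar, beaker, glue stick (under 100 mm), petri dish, pen, forceps.
- nucleus_top (a point): Nucleus: loose white part of the model, on the grey tray; its place varies. The biggest part: a round dome 74 mm across, cut flat 30 mm up, with a small ball (the nucleolus) 25 mm across bulging from the middle of the cut face and little grey pores dotted round the shell. This point is the top of that ball, 40 mm above the tray's floor, at the middle of the part; z up.
- rough_er_top (a point): Rough ER (endoplasmic reticulum): loose white part of the model, on the grey tray; its place varies. 66 x 54 mm, a sheet folded to and fro into five straight upright parallel walls, studded along their tops and sides with tiny beads (ribosomes). This point is the middle of its top, 27 mm above the tray's floor; z up.
- golgi_top (a point): Golgi apparatus: loose white part of the model, on the grey tray; its place varies. About 60 x 62 mm, a nest of six bowed upright sacs (curved walls, like stacked crescents, smooth on top, no beads) with a few little balls at its edges. This point is the middle of its top, 25 mm above the tray's floor; z up.
- mito_a_top (a point): A mitochondrion, not to be pointed at: loose white part of the model, on the grey tray; its place varies. Oblong with round ends, 63 x 33 mm, a thin grey zigzag line along its flat top. This point is the middle of its top, 21.5 mm above the tray's floor; z up.
- mito_b_top (a point): The second mitochondrion, the same as the first, not to be pointed at. This point is the middle of its top, 21.5 mm above the tray's floor; z up.
- lysosome_top (a point): Lysosome, not to be pointed at: loose white part of the model, on the grey tray; its place varies. A plain little ball 33 mm across. This point is its top, 28 mm above the tray's floor; z up.
- centrioles_top (a point): Centrioles, not to be pointed at: loose white part of the model, on the grey tray; its place varies. Two little ribbed barrels 17 mm thick and 30 mm long lying at right angles, about 50 x 36 mm together. This point is over the middle of the part at the height of its top, 19.5 mm above the tray's floor; z up.
Not all that is in view belongs to the job. What is shaped like the part that bears rough_er_top but orange, red or yellow is not meant.

How it is judged:
On the way, in this order (a step that is already met when the one before it is completed fails the run):
1. The fingertips point straight down at the middle of the nucleus, just above it, and stay there (horizontal distance between the grasp point and nucleus_top below 0.018 m and z of the grasp point in the frame of nucleus_top between 0.01 and 0.065 m and angle between the grasp point's own z axis and vertical above 2.79159 rad), for 1.5 s.
2. The fingertips point straight down at the middle of the rough ER, just above it, and stay there (horizontal distance between the grasp point and rough_er_top below 0.018 m and z of the grasp point in the frame of rough_er_top between 0.01 and 0.065 m and angle between the grasp point's own z axis and vertical above 2.79159 rad), for 1.5 s.
3. The fingertips point straight down at the middle of the Golgi apparatus, just above it, and stay there (horizontal distance between the grasp point and golgi_top below 0.018 m and z of the grasp point in the frame of golgi_top between 0.01 and 0.065 m and angle between the grasp point's own z axis and vertical above 2.79159 rad), for 1.5 s.
At the end, for the whole second after the job is handed in: Hand points straight down (within 20 degrees) at the Golgi apparatus, touching nothing: grasp point within 18 mm sideways of its middle and 10 to 65 mm above its top (tips about 20 mm lower). Every part of the model within 6 mm of its start (all of step 3 and distance of each of nucleus_top, rough_er_top, golgi_top, mito_a_top, mito_b_top, lysosome_top, centrioles_top from where it was at the start of the episode below 0.006 m).
It fails at once if The robot touches anything: a part of the model, the tray, a bystander, the bench or the equipment (contact force between any of the fingers, the arm and anything else above 0.3 N).
It fails at once if A part of the model is pushed, lifted or carried (over 6 mm) (distance of any of nucleus_top, rough_er_top, golgi_top, mito_a_top, mito_b_top, lysosome_top, centrioles_top from where it was at the start of the episode above 0.006 m).
It fails at once if The hand points low over a part that was not named (within 18 mm sideways of its middle, grasp point less than 65 mm above its top) ((horizontal distance between the grasp point and mito_a_top below 0.018 m and z of the grasp point in the frame of mito_a_top below 0.065 m) or (horizontal distance between the grasp point and mito_b_top below 0.018 m and z of the grasp point in the frame of mito_b_top below 0.065 m) or (horizontal distance between the grasp point and lysosome_top below 0.018 m and z of the grasp point in the frame of lysosome_top below 0.065 m) or (horizontal distance between the grasp point and centrioles_top below 0.018 m and z of the grasp point in the frame of centrioles_top below 0.065 m)).
It also fails if it takes over 56 s, if anything falls off the work surface, if the arm or the gripper's body presses on something with over 40 N, if the wrist force passes 120 N, or if a joint passes its speed limit or range.

## Working session

There is one attempt and no reset: what is moved stays moved. The work goes in short steps, Python scripts to look and compute and a tool call to move; the robot and the scene stay as the last step left them, time stands still between calls to the robot, and variables do not carry over. Pictures are saved under pics/ and viewed, and the job is handed in when it is done.

Besides the shell and the picture viewer there is one more tool, called after "Call:" as a command line: name --argument value ..., lists and objects as JSON in quotes. send_rows: Moves the arm, as the interface text tells. Its arguments: {"type":"object","properties":{"plan":{"type":"array","items":{"type":"array","items":{"type":"array","items":{"type":"number"}}}},"grip":{"type":"number"}},"required":["plan"]}

```bash
mkdir -p pics
python3 - <<'E'
from cell import *
import cv2,numpy as np,pickle
o=get_obs();print(o['time_s'],o['eef_pos'],o['tcp_rot'],o['grip_width'])
for n in ['scene','side','wrist']:
    c=read_camera(n);pickle.dump(c,open(f'pics/{n}0.pkl','wb'))
    cv2.imwrite(f'pics/{n}0.png',c['pixels'][:,:,::-1])
    print(n,c['fx'],(-c['R'].T@c['t']).round(3),c['R'][2].round(2),(c['depth']>0).mean())
E
```

```text
0.0 [ 0.15925809 -0.57813643  0.20103078] [-0.70066774 -0.09540661  0.70079319 -0.09408083] 0.08760957079845953
scene 476.46568094407655 [ 1.187 -0.136  0.693] [-0.72  0.12 -0.69] 0.995819091796875
side 358.82910904425995 [ 0.352 -0.463  0.65 ] [ 0.18  0.61 -0.78] 0.9962158203125
wrist 302.85725212204966 [ 0.236 -0.558  0.383] [-0.28 -0.08 -0.96] 0.9962310791015625
```

View pics/scene0.png

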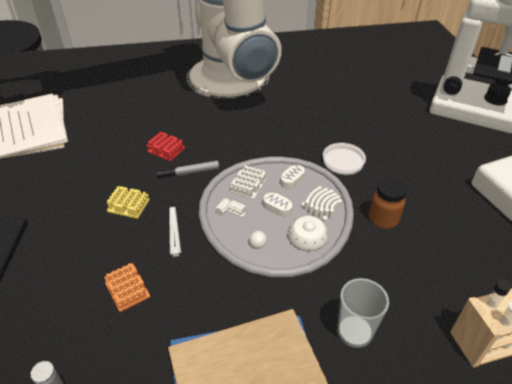

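View pics/side0.png

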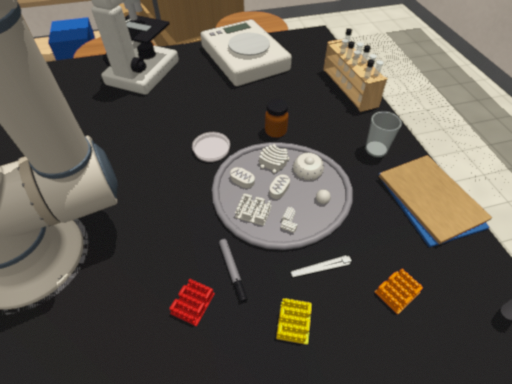

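View pics/wrist0.png

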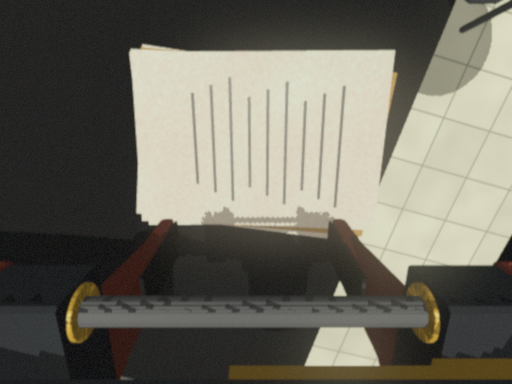

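Scene view: nucleus at (308,232), white rough ER (247,180), Golgi (322,203), mitochondria (292,175) and (278,205), lysosome (258,240) and centrioles (231,208). The red (165,147), yellow (128,202) and orange (127,287) ER lookalikes lie off the tray. Side view: nucleus (308,166), ER (253,209), Golgi (274,157). Next I measure the parts in both views.

```bash
cat > h.py <<'E'
import numpy as np,cv2,pickle
def world(c):
    v,u=np.mgrid[:384,:512];d=c['depth']
    P=np.stack([(u-c['cx'])/c['fx']*d,(v-c['cy'])/c['fy']*d,d],-1)
    return (P-c['t'])@c['R']
def ray(c,u,v,z):
    d=c['R'].T@np.array([(u-c['cx'])/c['fx'],(v-c['cy'])/c['fy'],1]);o=-c['R'].T@c['t']
    return o+d*(z-o[2])/d[2]
E
python3 - <<'E'
from h import *
for n,ctr in [('scene',(277,212)),('side',(282,193))]:
    c=pickle.load(open(f'pics/{n}0.pkl','rb'));W=world(c);im=c['pixels']
    hsv=cv2.cvtColor(im,cv2.COLOR_RGB2HSV)
    # tray: ellipse of grey/white non-black region around ctr
    nb=((hsv[...,2]>70)&(W[...,2]>0.004)&(W[...,2]<.06)).astype(np.uint8)
    nb=((hsv[...,2]>70)).astype(np.uint8)
    k,l,s,_=cv2.connectedComponentsWithStats(nb);i=l[ctr[1],ctr[0]]
    m=(l==i)
    print(n,'tray stats',s[i])
    cs,_=cv2.findContours(m.astype(np.uint8),0,1);cc=max(cs,key=cv2.contourArea)
    p=np.array([ray(c,*q[0],0.009) for q in cc]);(x,y),r=cv2.minEnclosingCircle(p[:,:2].astype(np.float32));print('tray',x,y,r)
    inside=(np.hypot(W[...,0]-x,W[...,1]-y)<.142)&(W[...,2]<.07)
    fl=inside&(W[...,2]<.011);print('floor z',np.median(W[fl][:,2]))
    part=(inside&(W[...,2]>.014)).astype(np.uint8)
    k,l,s,ce=cv2.connectedComponentsWithStats(part)
    for j in range(1,k):
        if s[j][4]<30: continue
        w=W[l==j];
        zt=np.percentile(w[:,2],97); t=w[w[:,2]>zt-.008]
        (q,wh,a)=cv2.minAreaRect(t[:,:2].astype(np.float32))
        print(ce[j].round(),s[j][4],'ztop',zt.round(4),'mean top',t[:,:2].mean(0).round(4),'rect',np.round(q,4),np.round(wh,3),round(a),'bbox mid',((w.min(0)+w.max(0))/2).round(4)[:2])
    vis=cv2.resize(im[110:290,180:380] if n=='scene' else im[120:260,190:370],None,fx=4 if n=='side' else 3,fy=4 if n=='side' else 3,interpolation=cv2.INTER_CUBIC)
    cv2.imwrite(f'pics/crop_{n}.png',vis[:,:,::-1])
E
```

```text
scene tray stats [  198   142   169   136 16104]
tray 0.5137778520584106 0.08281998336315155 0.22039127349853516
floor z 0.008262699550130606
[336. 163.] 250 ztop 0.0193 mean top [0.4337 0.1831] rect [0.4334 0.1809] [0.077 0.03 ] 35 bbox mid [0.4297 0.1862]
[322. 189.] 816 ztop 0.0194 mean top [0.5044 0.1286] rect [0.5004 0.1126] [0.282 0.121] 25 bbox mid [0.5197 0.0899]
[248. 180.] 707 ztop 0.036 mean top [ 0.467  -0.0181] rect [ 0.4666 -0.0188] [0.052 0.07 ] 56 bbox mid [ 0.4671 -0.0167]
[292. 176.] 387 ztop 0.0316 mean top [0.4662 0.0757] rect [0.4638 0.0768] [0.035 0.062] 41 bbox mid [0.4642 0.0765]
[314. 218.] 1718 ztop 0.0451 mean top [0.6266 0.068 ] rect [0.6248 0.0678] [0.056 0.056] 86 bbox mid [0.5856 0.091 ]
[277. 203.] 470 ztop 0.0313 mean top [0.5414 0.0278] rect [0.5394 0.0285] [0.06  0.035] 43 bbox mid [0.5401 0.0274]
[239. 207.] 105 ztop 0.0286 mean top [ 0.5377 -0.0487] rect [ 0.5356 -0.051 ] [0.028 0.017] 46 bbox mid [ 0.5351 -0.0473]
side tray stats [  212   142   141   107 11883]
tray 0.5449631810188293 0.02893492765724659 0.1633102297782898
floor z 0.0064946935287
[... 246 characters left out ...]
.] 676 ztop 0.044 mean top [0.6206 0.0648] rect [0.6232 0.0666] [0.055 0.053] 87 bbox mid [0.6253 0.0825]
[242. 177.] 333 ztop 0.0291 mean top [0.4623 0.0728] rect [0.4625 0.0744] [0.034 0.061] 38 bbox mid [0.4623 0.0747]
[279. 185.] 327 ztop 0.0291 mean top [0.5369 0.0245] rect [0.5377 0.0262] [0.062 0.034] 44 bbox mid [0.5371 0.0262]
[323. 196.] 160 ztop 0.0342 mean top [ 0.621 -0.031] rect [ 0.6226 -0.0291] [0.026 0.027] 86 bbox mid [ 0.6215 -0.0305]
[253. 208.] 552 ztop 0.034 mean top [ 0.4636 -0.0214] rect [ 0.4644 -0.0201] [0.051 0.064] 55 bbox mid [ 0.4628 -0.0208]
[289. 220.] 245 ztop 0.0265 mean top [ 0.5282 -0.069 ] rect [ 0.5311 -0.066 ] [0.056 0.031] 66 bbox mid [ 0.5287 -0.067 ]
```

```bash
ls pics
```

```text
crop_scene.png
crop_side.png
scene0.pkl
scene0.png
side0.pkl
side0.png
wrist0.pkl
wrist0.png
```

Run:
```python
from h import *
for n in ['scene','side']:
    c=pickle.load(open(f'pics/{n}0.pkl','rb'));im=c['pixels'].copy();
    b=(180,110,380,290) if n=='scene' else (190,120,370,260);s=4 if n=='side' else 3
    vis=cv2.resize(im[b[1]:b[3],b[0]:b[2]],None,fx=s,fy=s,interpolation=cv2.INTER_CUBIC)
    for p in [(.624,.067,.048),(.4655,-.0195,.035),(.552,.1155,.033)]:
        q=c['R']@np.array(p)+c['t'];u=q[0]/q[2]*c['fx']+c['cx'];v=q[1]/q[2]*c['fy']+c['cy'];print(n,u.round(1),v.round(1))
        cv2.circle(vis,(int((u+.5-b[0])*s),int((v+.5-b[1])*s)),4,(255,0,0),-1)
    W=world(c)
    for p in [(.552,.1155)]:
        w=W[(np.hypot(W[...,0]-p[0],W[...,1]-p[1])<.042)&(W[...,2]>.026)&(W[...,2]<.04)];print('golgi',cv2.minAreaRect(w[:,:2].astype(np.float32)),w.mean(0))
    w=W[(np.hypot(W[...,0]-.624,W[...,1]-.067)<.03)&(W[...,2]>.0435)];print('nucleolus',w.mean(0),len(w))
    cv2.imwrite(f'pics/crop2_{n}.png',vis[:,:,::-1])
    h=W[(W[...,0]>.2)&(np.hypot(W[...,0]-.54,W[...,1]-.04)<.25)][:,2];print('max h',h.max())
```

```text
scene 308.1 223.2
scene 247.4 176.5
scene 322.1 198.6
golgi ((0.5539959073066711, 0.11700678616762161), (0.06172436475753784, 0.0657450333237648), 45.020050048828125) [0.55383209 0.11708752 0.0317672 ]
nucleolus [0.62631627 0.06828601 0.04630571] 71
max h 0.08876518729322937
side 309.8 157.5
side 253.7 204.1
side 274.0 153.5
golgi ((0.5523152351379395, 0.11591126024723053), (0.06045440211892128, 0.065309539437294), 44.57186508178711) [0.55087857 0.11327168 0.02968783]
nucleolus [0.62282307 0.06584973 0.04532068] 24
max h 0.08574109256301488
```

View pics/crop2_scene.png

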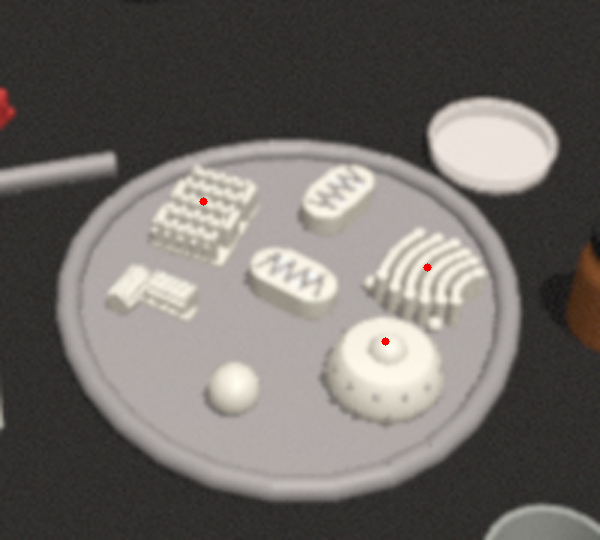

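View pics/crop2_side.png

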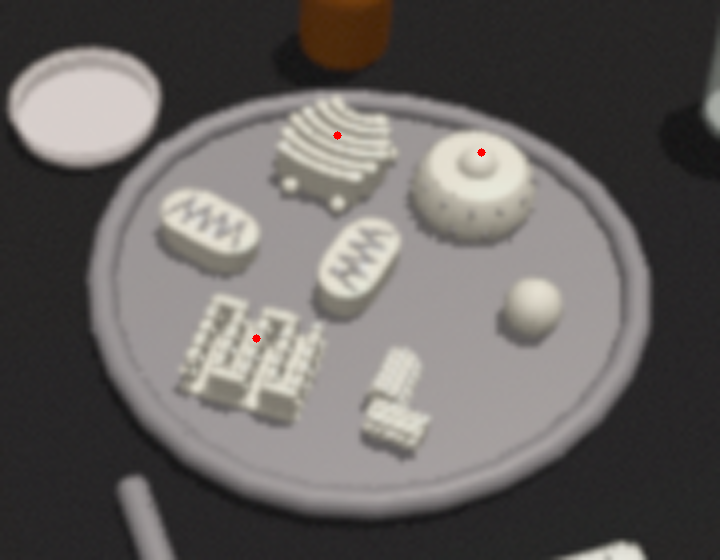

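Run:
```python
from h import *
from cell import *
from scipy.spatial.transform import Rotation as R
o=get_obs();M=R.from_quat(o['tcp_rot']).as_matrix();print(M.round(3),o['time_s'])
p=np.array(o['eef_pos'])
for t in [(.6235,.0665,.086),(.4655,-.0195,.073),(.553,.1165,.071)]:print(((np.array(t)-p)/.5).round(3))
c=pickle.load(open('pics/scene0.pkl','rb'));W=world(c)
g=(W[...,2]>.045)&(np.hypot(W[...,0]-.54,W[...,1]-.04)<.32)&(W[...,0]>.3)
k,l,s,ce=cv2.connectedComponentsWithStats(g.astype(np.uint8))
for j in range(1,k):
    if s[j][4]>20: w=W[l==j];print(ce[j].round(),w.min(0).round(3),w.max(0).round(3))
```

```text
[[-0.     0.266 -0.964]
 [ 0.001 -0.964 -0.266]
 [-1.    -0.002 -0.   ]] 0.15
[ 0.928  1.289 -0.231]
[ 0.612  1.117 -0.257]
[ 0.787  1.389 -0.261]
[390. 195.] [0.567 0.202 0.045] [0.624 0.259 0.089]
[309. 224.] [0.617 0.059 0.045] [0.633 0.076 0.051]
[362. 304.] [0.787 0.06  0.045] [0.856 0.13  0.098]
```

Both views agree to within 4 mm, and heights and sizes fit the description. The jar (top 89 mm) starts 30 mm beyond the finger backs at the Golgi. Choice: nucleus (0.6235, 0.0665), white ER (0.4655, -0.0195) and Golgi (0.553, 0.1165).

Call:
send_rows --plan '[[[0.01,0.01,0.04],[0.03,0.05,0.08],[0.08,0.11,0.12],[0.13,0.18,0.12],[0.18,0.25,0.12],[0.23,0.32,0.12],[0.28,0.39,0.12],[0.33,0.46,0.12],[0.38,0.53,0.12],[0.42,0.59,0.12],[0.45,0.63,0.12],[0.46,0.64,0.12]]]'

```text
validation failed for argument at $.pl...
```

Call:
send_rows --plan '[[[0.01,0.01,0.04,0],[0.03,0.05,0.08,0],[0.08,0.11,0.12,0],[0.13,0.18,0.12,0],[0.18,0.25,0.12,0],[0.23,0.32,0.12,0],[0.28,0.39,0.12,0],[0.33,0.46,0.12,0],[0.38,0.53,0.12,0],[0.42,0.59,0.12,0],[0.45,0.63,0.12,0],[0.46,0.64,0.12,0]]]'

```text
time_s: 1.65
eef_pos: [0.39, -0.2566, 0.2643]
tcp_rot: [0.701, 0.095, -0.7, 0.096]
wrist_force: [0.8, -0.1, -0.6]
grip_width: 0.0878
```

Call:
send_rows --plan '[[[0.01,0.02,0,0],[0.04,0.06,0,0],[0.09,0.12,0,0],[0.14,0.19,0,0],[0.19,0.26,0,0],[0.24,0.33,0,0],[0.29,0.4,0,0],[0.34,0.47,0,0],[0.39,0.54,0,0],[0.43,0.6,0,0],[0.46,0.64,0,0],[0.468,0.648,0,0]]]'

```text
time_s: 3.15
eef_pos: [0.6236, 0.0662, 0.2616]
tcp_rot: [-0.7, -0.095, 0.701, -0.095]
wrist_force: [0.1, 0.6, -0.2]
grip_width: 0.0878
```

Run:
```python
from cell import *
import cv2
from h import *
o=get_obs();print(o['time_s'],o['eef_pos'],o['qpos'])
c=read_camera('wrist');cv2.imwrite('pics/w1.png',c['pixels'][:,:,::-1])
W=world(c)
w=W[(np.hypot(W[...,0]-.624,W[...,1]-.067)<.03)&(W[...,2]>.0435)&(W[...,2]<.06)];print(len(w),w.mean(0) if len(w) else 0)
```

```text
3.15 [0.62364728 0.06619099 0.26161362] [ 5.15084145e-02  1.89666192e-01  1.01702967e+00 -1.64332449e-05
  1.93601300e+00  1.35273707e+00]
129 [0.62499133 0.06701626 0.04545356]
```

View pics/w1.png

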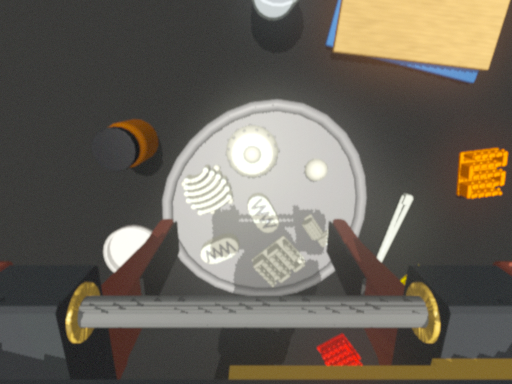

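Wrist view: nucleus at (252,153), Golgi (207,190) and white ER (278,260). The wrist depth puts the nucleolus at (0.625, 0.067), which agrees. I descend.

Call:
send_rows --plan '[[[0,0,-0.03,0],[0,0,-0.08,0],[0,0,-0.13,0],[0,0,-0.18,0],[0,0,-0.23,0],[0,0,-0.27,0],[0,0,-0.3,0],[0,0,-0.325,0],[0,0,-0.34,0],[0,0,-0.348,0],[0,0,-0.348,0],[0,0,-0.348,0]]]'

```text
time_s: 4.7
eef_pos: [0.6237, 0.0656, 0.0888]
tcp_rot: [0.701, 0.095, -0.7, 0.095]
wrist_force: [-0.5, -1.0, -0.5]
grip_width: 0.0878
```

Call:
send_rows --plan '[[[0,0,0,0],[0,0,0,0],[0,0,0,0],[0,0,0,0],[0,0,0,0],[0,0,0,0],[0,0,0,0],[0,0,0,0],[0,0,0,0],[0,0,0,0],[0,0,0,0],[0,0,0,0]]]'

```text
time_s: 6.2
eef_pos: [0.6234, 0.0655, 0.0881]
tcp_rot: [-0.701, -0.095, 0.701, -0.095]
wrist_force: [0.2, 0.2, -0.5]
grip_width: 0.0877
```

Call:
send_rows --plan '[[[0,0,0,0],[0,0,0,0],[0,0,0,0],[0,0,0,0],[0,0,0,0],[0,0,0,0],[0,0,0,0],[0,0,0,0],[0,0,0,0],[0,0,0,0],[0,0,0,0],[0,0,0,0]]]'

```text
time_s: 7.7
eef_pos: [0.6234, 0.0655, 0.0882]
tcp_rot: [0.701, 0.095, -0.701, 0.095]
wrist_force: [-0.2, 0.6, -0.5]
grip_width: 0.0879
```

Run:
```python
from cell import *
import cv2
for n in ['side','wrist']:
    c=read_camera(n);cv2.imwrite(f'pics/{n}2.png',c['pixels'][:,:,::-1])
o=get_obs();print(o['time_s'],o['eef_pos'],o['wrist_force'])
```

```text
7.8 [0.62333635 0.06554063 0.08813752] [ 0.52210595 -0.02781203  0.54540687]
```

View pics/side2.png

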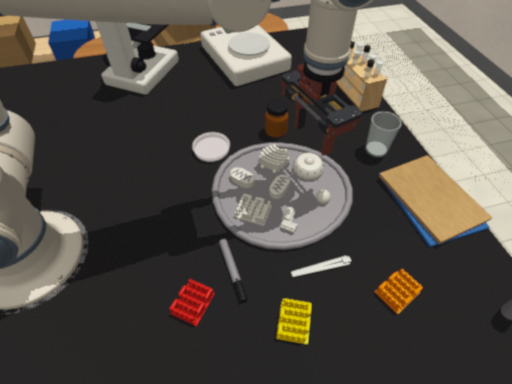

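Run:
```python
from h import *
c=pickle.load(open('pics/side0.pkl','rb'))
a=np.array([.266,-.964,0])
for s in (-.05,0,.05):
  p=np.array([.6234,.0655,.071])+a*s;q=c['R']@p+c['t'];print((q[:2]/q[2]*c['fx']+[c['cx'],c['cy']]).round())
im=cv2.imread('pics/side2.png')[60:220,220:400];cv2.imwrite('pics/s2c.png',cv2.resize(im,None,fx=4,fy=4,interpolation=2)[:600])
```

```text
[298. 138.]
[311. 151.]
[324. 165.]
```

View pics/s2c.png

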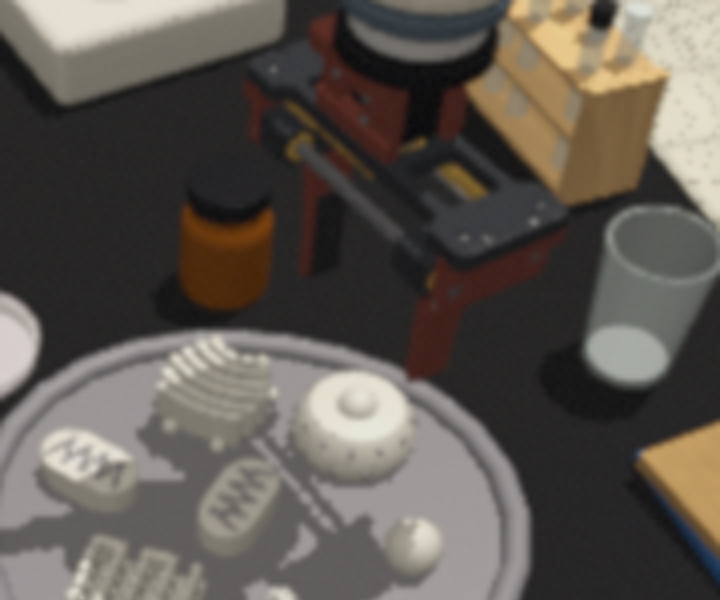

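View pics/wrist2.png

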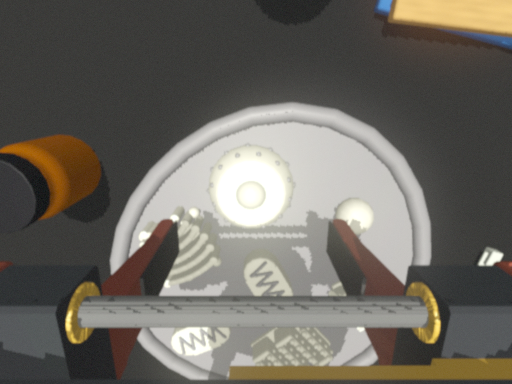

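The fingertips look about 12 px higher in the side view than I predicted. I check with depth before going on.

Run:
```python
from h import *
from cell import *
for n in ['side','wrist','scene']:
    c=read_camera(n);pickle.dump(c,open(f'pics/{n}3.pkl','wb'));W=world(c)
    cv2.imwrite(f'pics/{n}3.png',c['pixels'][:,:,::-1])
    hsv=cv2.cvtColor(c['pixels'],cv2.COLOR_RGB2HSV)
    g=(np.hypot(W[...,0]-.6234,W[...,1]-.0655)<.1)&(W[...,2]>.055)&(W[...,2]<.125)
    k,l,s,ce=cv2.connectedComponentsWithStats(g.astype(np.uint8))
    for j in range(1,k):
        if s[j][4]>15:
            w=W[l==j];print(n,ce[j].round(),s[j][4],np.percentile(w,3,0).round(3),np.percentile(w,97,0).round(3))
print(get_obs()['eef_pos'])
```

```text
side [300. 125.] 58 [0.597 0.106 0.108] [0.618 0.113 0.124]
side [326. 151.] 56 [0.623 0.012 0.109] [0.646 0.018 0.125]
wrist [170. 236.] 504 [0.603 0.105 0.108] [0.622 0.118 0.124]
wrist [335. 236.] 503 [0.626 0.018 0.108] [0.648 0.025 0.124]
scene [335. 189.] 75 [0.601 0.107 0.11 ] [0.62  0.12  0.124]
scene [286. 206.] 62 [0.625 0.013 0.111] [0.647 0.026 0.124]
[0.62334349 0.06552642 0.088129  ]
```

View pics/scene3.png

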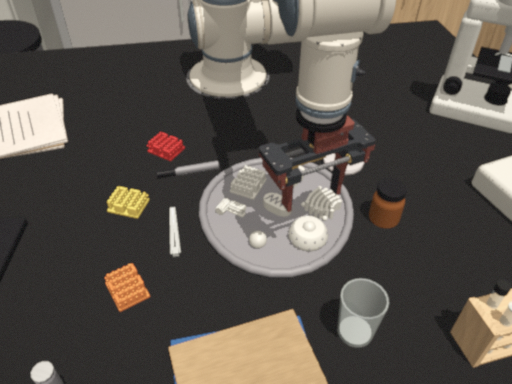

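Three cameras agree that the open fingertips are at z≈0.108, 36 mm above what the reported TCP implies. Sideways they are correct. The jaw linkage may lengthen as it closes, so I close most of the way here. In the worst case the tips come to about 2 cm above the nucleus.

Call:
send_rows --plan '[[[0,0,0,0],[0,0,0,0],[0,0,0,0],[0,0,0,0],[0,0,0,0],[0,0,0,0],[0,0,0,0],[0,0,0,0]]]' --grip 0.7

```text
time_s: 8.95
eef_pos: [0.6234, 0.0655, 0.0881]
tcp_rot: [0.701, 0.095, -0.701, 0.095]
wrist_force: [-0.2, 0.6, -0.0]
grip_width: 0.0141
```

```bash
cat >> h.py <<'E'
def look(tag,x,y,names=('side','wrist','scene'),lo=.05,hi=.2):
    from cell import read_camera
    for n in names:
        c=read_camera(n);pickle.dump(c,open(f'pics/{n}{tag}.pkl','wb'));W=world(c)
        cv2.imwrite(f'pics/{n}{tag}.png',c['pixels'][:,:,::-1])
        g=(np.hypot(W[...,0]-x,W[...,1]-y)<.075)&(W[...,2]>lo)&(W[...,2]<hi)
        w=W[g];zm=np.percentile(w[:,2],1);
        t=w[w[:,2]<zm+.012];print(n,len(w),'lowest z',zm.round(4),'tips ext',np.percentile(t,3,0).round(3),np.percentile(t,97,0).round(3))
E
python3 - <<'E'
from h import *
from cell import *
print(get_obs()['grip_width'],get_obs()['eef_pos'])
look('4',.6234,.0655)
E
```

```text
0.014108796686648328 [0.62335954 0.06551312 0.08813553]
side 490 lowest z 0.1077 tips ext [0.607 0.048 0.107] [0.635 0.077 0.12 ]
wrist 9922 lowest z 0.1109 tips ext [0.617 0.054 0.108] [0.638 0.082 0.123]
scene 753 lowest z 0.1104 tips ext [0.612 0.049 0.109] [0.637 0.083 0.122]
```

View pics/side4.png

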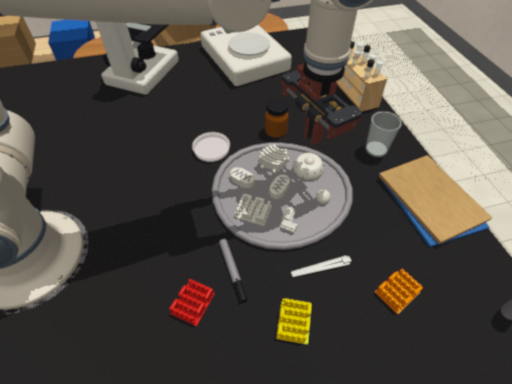

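```bash
python3 - <<'E'
from h import *
for n in ['side','scene']:
    c=pickle.load(open(f'pics/{n}4.pkl','rb'));W=world(c)
    g=(np.hypot(W[...,0]-.6234,W[...,1]-.0655)<.13)&(W[...,2]>.06)
    a=np.array([.266,-.964]);w=W[g];s=(w[:,:2]-[.6234,.0655])@a;f=(w[:,:2]-[.6234,.0655])@np.array([.964,.266])
    for z in np.arange(.1,.3,.01):
        m=(w[:,2]>=z)&(w[:,2]<z+.01)
        if m.sum()>5: print(n,z.round(2),m.sum(),'jaw',s[m].min().round(3),s[m].max().round(3),'fwd',f[m].min().round(3),f[m].max().round(3))
E
python3 - <<'E'
import cv2
im=cv2.imread('pics/scene4.png')[90:260,200:400];cv2.imwrite('pics/sc4c.png',cv2.resize(im,None,fx=3.5,fy=3.5,interpolation=2))
E
```

```text
side 0.1 12 jaw -0.012 0.014 fwd -0.013 0.009
side 0.11 60 jaw -0.017 0.017 fwd -0.014 0.01
side 0.12 64 jaw -0.017 0.017 fwd -0.014 0.009
side 0.13 58 jaw -0.016 0.017 fwd -0.014 0.009
side 0.14 63 jaw -0.015 0.018 fwd -0.014 0.01
side 0.15 61 jaw -0.018 0.02 fwd -0.014 0.009
side 0.16 36 jaw -0.019 0.021 fwd -0.014 -0.0
side 0.17 11 jaw -0.021 0.021 fwd -0.013 -0.006
side 0.18 41 jaw -0.078 0.08 fwd -0.034 0.031
side 0.19 244 jaw -0.081 0.081 fwd -0.036 0.03
side 0.2 382 jaw -0.08 0.085 fwd -0.036 0.03
side 0.21 362 jaw -0.087 0.087 fwd -0.036 0.031
side 0.22 798 jaw -0.089 0.089 fwd -0.036 0.031
side 0.23 526 jaw -0.088 0.089 fwd -0.034 0.03
side 0.24 162 jaw -0.041 0.017 fwd -0.024 0.022
side 0.25 111 jaw -0.04 0.018 fwd -0.024 0.022
side 0.26 52 jaw -0.037 0.018 fwd -0.035 -0.01
side 0.27 115 jaw -0.041 0.037 fwd -0.039 0.006
side 0.28 323 jaw -0.029 0.037 fwd -0.039 0.032
side 0.29 138 jaw -0.016 0.032 fwd -0.034 0.015
scene 0.11 86 jaw -0.017 0.015 fwd -0.013 0.011
scene 0.12 93 jaw -0.017 0.015 fwd -0.012 0.012
scene 0.13 94 jaw -0.017 0.015 fwd -0.011 0.012
scene 0.14 91 jaw -0.018 0.017 fwd -0.012 0.011
scene 0.15 96 jaw -0.019 0.019 fwd -0.01 0.011
scene 0.16 80 jaw -0.022 0.02 fwd -0.009 0.012
scene 0.17 36 jaw -0.022 0.02 fwd -0.0 0.012
scene 0.18 27 jaw -0.076 0.079 fwd -0.019 0.03
scene 0.19 291 jaw -0.082 0.08 fwd -0.034 0.034
scene 0.2 579 jaw -0.081 0.08 fwd -0.032 0.034
scene 0.21 564 jaw -0.088 0.086 fwd -0.031 0.034
scene 0.22 607 jaw -0.087 0.088 fwd -0.029 0.033
scene 0.23 1452 jaw -0.09 0.088 fwd -0.034 0.034
scene 0.24 240 jaw -0.042 0.016 fwd -0.021 0.024
scene 0.25 206 jaw -0.043 0.016 fwd -0.02 0.024
scene 0.26 32 jaw -0.036 0.016 fwd 0.013 0.032
scene 0.27 197 jaw -0.043 0.03 fwd 0.011 0.034
scene 0.28 464 jaw -0.04 0.037 fwd -0.028 0.038
scene 0.29 240 jaw -0.025 0.032 fwd -0.024 0.034
```

View pics/sc4c.png

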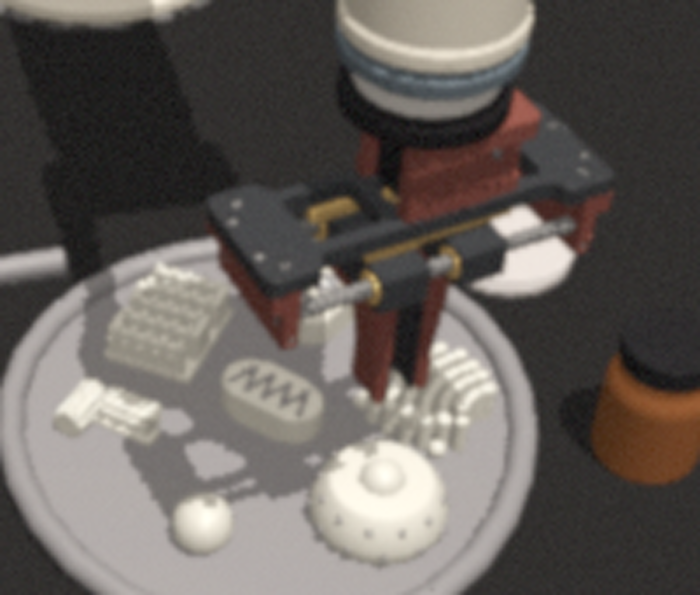

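Run:
```python
from h import *
from cell import *
for n,e in [('wrist0',.20103),('wrist3',.0881),('wrist4',.0881)]:
    c=pickle.load(open(f'pics/{n}.pkl','rb'));p=-c['R'].T@c['t'];print(n,p.round(4),p[2]-e,c['R'][2].round(3))
# fingertips in initial side/scene? 
c=pickle.load(open('pics/wrist0.pkl','rb'));W=world(c);print('start tips z at left finger',W[222:235,165:172,2].min(),W[222:235,330:338,2].min())
```

```text
wrist0 [ 0.2363 -0.5579  0.3827] 0.18164209742794152 [-0.281 -0.076 -0.957]
wrist3 [0.7003 0.0861 0.2697] 0.1815682501507201 [-0.281 -0.078 -0.957]
wrist4 [0.7003 0.0861 0.2697] 0.1815681529081718 [-0.281 -0.078 -0.957]
start tips z at left finger 0.22329005232830867 0.013400822629375897
```

The body's underside is at 0.187 and the tips at 0.107. That is 80 mm, just as the hand's stated geometry gives, so the whole hand is really about 36 mm higher than the reported TCP says. I trust three cameras over that reading. I pick heights that satisfy the window under either reading, and descend the rest checking by camera.

Call:
send_rows --plan '[[[0,0,-0.01,0],[0,0,-0.02,0],[0,0,-0.03,0],[0,0,-0.04,0],[0,0,-0.046,0],[0,0,-0.052,0],[0,0,-0.052,0],[0,0,-0.052,0]]]'

```text
time_s: 10.1
eef_pos: [0.6234, 0.0655, 0.0623]
tcp_rot: [0.701, 0.095, -0.701, 0.095]
wrist_force: [0.3, 0.3, -0.4]
grip_width: 0.0132
```

Run:
```python
from h import *
from cell import *
print(get_obs()['time_s'],get_obs()['eef_pos'],get_obs()['wrist_force'])
look('5',.6234,.0655,('side','scene'),lo=.056)
a=cv2.imread('pics/side5.png')[90:220,220:380];b=cv2.imread('pics/scene5.png')[150:280,220:380]
cv2.imwrite('pics/c5.png',cv2.resize(np.hstack([a,b]),None,fx=2.5,fy=2.5,interpolation=2))
```

```text
10.1 [0.62344945 0.0655402  0.06233376] [ 0.25124277  0.30370687 -0.41438837]
side 1093 lowest z 0.0845 tips ext [0.607 0.048 0.082] [0.635 0.074 0.096]
scene 1727 lowest z 0.0863 tips ext [0.615 0.05  0.084] [0.637 0.083 0.098]
```

View pics/c5.png

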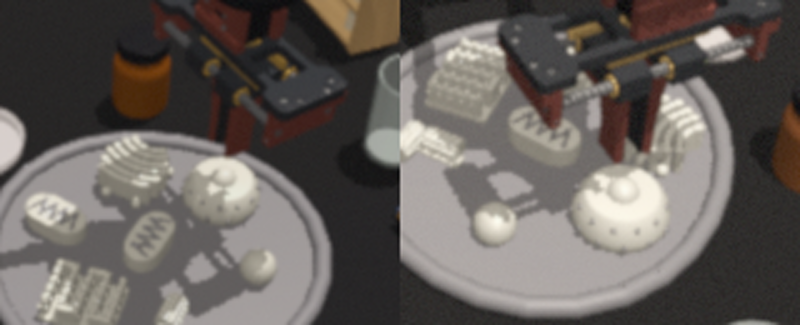

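The tips are at 0.082, 34 mm over the nucleolus, with a clear gap in both views. I hold here.

Call:
send_rows --plan '[[[0,0,-0.01,0],[0,0,-0.01,0],[0,0,-0.01,0],[0,0,-0.01,0],[0,0,-0.01,0],[0,0,-0.01,0],[0,0,-0.01,0],[0,0,-0.01,0],[0,0,-0.01,0],[0,0,-0.01,0],[0,0,-0.01,0],[0,0,-0.01,0]]]'

```text
time_s: 11.7
eef_pos: [0.6233, 0.0655, 0.0571]
tcp_rot: [0.701, 0.095, -0.701, 0.095]
wrist_force: [-0.8, -0.3, -0.8]
grip_width: 0.013
```

Call:
send_rows --plan '[[[0,0,0,0],[0,0,0,0],[0,0,0,0],[0,0,0,0],[0,0,0,0],[0,0,0,0],[0,0,0,0],[0,0,0,0],[0,0,0,0],[0,0,0,0]]]'

```text
time_s: 12.95
eef_pos: [0.6233, 0.0655, 0.0571]
tcp_rot: [0.701, 0.095, -0.701, 0.095]
wrist_force: [0.6, -0.5, -0.4]
grip_width: 0.0129
```

Call:
send_rows --plan '[[[0,0,0.03,0],[0,0,0.08,0],[0,0,0.14,0],[0,0,0.2,0],[0,0,0.26,0],[0,0,0.31,0],[0,0,0.34,0],[0,0,0.36,0],[0,0,0.36,0]]]'

```text
time_s: 14.08
eef_pos: [0.6235, 0.0655, 0.2376]
tcp_rot: [0.701, 0.095, -0.7, 0.095]
wrist_force: [-0.8, 0.1, -0.4]
grip_width: 0.013
```

Call:
send_rows --plan '[[[-0.02,-0.01,0,0],[-0.06,-0.03,0,0],[-0.11,-0.06,0,0],[-0.17,-0.09,0,0],[-0.22,-0.12,0,0],[-0.26,-0.14,0,0],[-0.29,-0.158,0,0],[-0.31,-0.168,0,0],[-0.316,-0.17,0,0],[-0.316,-0.17,0,0]]]'

```text
time_s: 15.32
eef_pos: [0.4653, -0.0194, 0.237]
tcp_rot: [-0.701, -0.095, 0.701, -0.095]
wrist_force: [0.2, 0.7, -0.3]
grip_width: 0.013
```

Run:
```python
from h import *
from cell import *
print(get_obs()['time_s'],get_obs()['eef_pos'])
look('6',.4655,-.0195,('side','wrist'),lo=.1,hi=.3)
```

```text
15.325 [ 0.46534212 -0.01937182  0.23695229]
side 385 lowest z 0.2567 tips ext [ 0.45  -0.037  0.257] [ 0.478 -0.009  0.269]
wrist 1775 lowest z 0.2576 tips ext [ 0.459 -0.031  0.257] [ 0.48  -0.003  0.269]
```

View pics/wrist6.png

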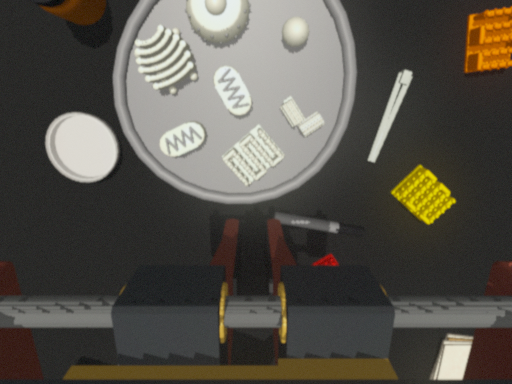

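The wrist view shows the white beaded ER at (253,155), straight ahead of the fingers, and the parts lie undisturbed. The tips again read 20 mm above the reported TCP. I descend over the ER.

Call:
send_rows --plan '[[[0,0,-0.03,0],[0,0,-0.08,0],[0,0,-0.13,0],[0,0,-0.18,0],[0,0,-0.23,0],[0,0,-0.28,0],[0,0,-0.32,0],[0,0,-0.35,0],[0,0,-0.366,0],[0,0,-0.376,0],[0,0,-0.38,0],[0,0,-0.38,0]]]'

```text
time_s: 16.92
eef_pos: [0.4656, -0.0195, 0.0476]
tcp_rot: [0.701, 0.095, -0.7, 0.095]
wrist_force: [0.5, -0.3, 0.8]
grip_width: 0.0132
```

Run:
```python
from h import *
from cell import *
print(get_obs()['time_s'],get_obs()['eef_pos'])
look('7',.4655,-.0195,('side','scene'),lo=.056)
a=cv2.imread('pics/side7.png')[120:280,190:350];b=cv2.imread('pics/scene7.png')[110:270,180:340]
cv2.imwrite('pics/c7.png',cv2.resize(np.hstack([a,b]),None,fx=2.5,fy=2.5,interpolation=2))
```

```text
16.925 [ 0.46563307 -0.0195114   0.04760007]
side 1695 lowest z 0.072 tips ext [ 0.45  -0.037  0.068] [ 0.469 -0.01   0.083]
scene 2307 lowest z 0.0735 tips ext [ 0.455 -0.035  0.069] [ 0.48  -0.001  0.084]
```

View pics/c7.png

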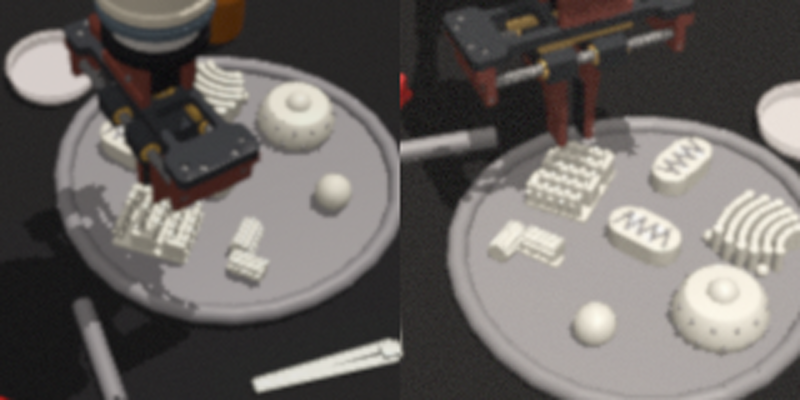

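The tips are about 32 mm over the ER top, with clear air below. I hold, then lift, then go to the Golgi (shift 0.0875, 0.136 m).

Call:
send_rows --plan '[[[0,0,-0.004,0],[0,0,-0.004,0],[0,0,-0.004,0],[0,0,-0.004,0],[0,0,-0.004,0],[0,0,-0.004,0],[0,0,-0.004,0],[0,0,-0.004,0],[0,0,-0.004,0],[0,0,-0.004,0],[0,0,-0.004,0],[0,0,-0.004,0]]]'

```text
time_s: 18.52
eef_pos: [0.4653, -0.0195, 0.0451]
tcp_rot: [-0.701, -0.095, 0.701, -0.095]
wrist_force: [0.6, 0.0, 0.4]
grip_width: 0.0133
```

Call:
send_rows --plan '[[[0,0,0,0],[0,0,0,0],[0,0,0,0],[0,0,0,0],[0,0,0,0],[0,0,0,0],[0,0,0,0],[0,0,0,0],[0,0,0,0],[0,0,0,0]]]'

```text
time_s: 19.77
eef_pos: [0.4653, -0.0195, 0.0451]
tcp_rot: [-0.701, -0.095, 0.701, -0.095]
wrist_force: [-0.7, -0.4, -0.6]
grip_width: 0.0127
```

Call:
send_rows --plan '[[[0,0,0.03,0],[0,0,0.08,0],[0,0,0.14,0],[0,0,0.2,0],[0,0,0.26,0],[0,0,0.31,0],[0,0,0.35,0],[0,0,0.37,0],[0,0,0.38,0],[0,0,0.38,0]]]'

```text
time_s: 21.02
eef_pos: [0.4653, -0.0195, 0.235]
tcp_rot: [-0.701, -0.095, 0.701, -0.095]
wrist_force: [-0.4, -0.3, -0.5]
grip_width: 0.0134
```

Call:
send_rows --plan '[[[0.01,0.015,0,0],[0.03,0.045,0,0],[0.06,0.09,0,0],[0.09,0.14,0,0],[0.12,0.186,0,0],[0.145,0.225,0,0],[0.162,0.252,0,0],[0.172,0.267,0,0],[0.174,0.272,0,0],[0.174,0.272,0,0]]]'

```text
time_s: 22.28
eef_pos: [0.5523, 0.1163, 0.2353]
tcp_rot: [0.701, 0.095, -0.701, 0.095]
wrist_force: [0.6, -0.0, -0.5]
grip_width: 0.0129
```

Run:
```python
from h import *
from cell import *
print(get_obs()['time_s'],get_obs()['eef_pos'])
look('8',.553,.1165,('side','wrist'),lo=.1,hi=.3)
c=pickle.load(open('pics/wrist8.pkl','rb'));W=world(c)
w=W[(np.hypot(W[...,0]-.553,W[...,1]-.1165)<.042)&(W[...,2]>.026)&(W[...,2]<.04)];print('golgi',cv2.minAreaRect(w[:,:2].astype(np.float32)),w.mean(0))
```

```text
22.275 [0.55226692 0.11628431 0.23525511]
side 405 lowest z 0.2554 tips ext [0.537 0.099 0.255] [0.564 0.127 0.266]
wrist 1896 lowest z 0.2563 tips ext [0.545 0.104 0.256] [0.567 0.133 0.268]
golgi ((0.5537968873977661, 0.11622984707355499), (0.060942839831113815, 0.06632206588983536), 44.051536560058594) [0.55312651 0.11495904 0.03098906]
```

View pics/wrist8.png

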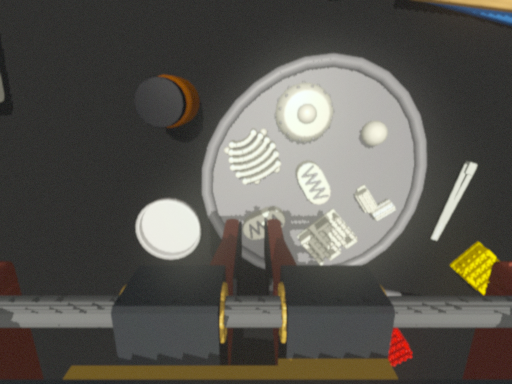

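The wrist view has the Golgi at (253,157), centred, and its measured middle agrees. The gripper body stays above 0.14 m, clear of the 0.089 m jar. I descend and hold.

Call:
send_rows --plan '[[[0,0,-0.03,0],[0,0,-0.08,0],[0,0,-0.13,0],[0,0,-0.18,0],[0,0,-0.23,0],[0,0,-0.28,0],[0,0,-0.32,0],[0,0,-0.35,0],[0,0,-0.366,0],[0,0,-0.376,0],[0,0,-0.381,0],[0,0,-0.381,0]]]'

```text
time_s: 23.88
eef_pos: [0.5526, 0.1166, 0.045]
tcp_rot: [0.701, 0.095, -0.7, 0.095]
wrist_force: [-1.7, -0.3, 0.5]
grip_width: 0.0131
```

Call:
send_rows --plan '[[[0,0,0,0],[0,0,0,0],[0,0,0,0],[0,0,0,0],[0,0,0,0],[0,0,0,0],[0,0,0,0],[0,0,0,0],[0,0,0,0],[0,0,0,0],[0,0,0,0],[0,0,0,0]]]'

```text
time_s: 25.38
eef_pos: [0.5523, 0.1165, 0.0446]
tcp_rot: [-0.701, -0.095, 0.701, -0.095]
wrist_force: [0.4, -0.3, -0.8]
grip_width: 0.0132
```

Call:
send_rows --plan '[[[0,0,0,0],[0,0,0,0],[0,0,0,0],[0,0,0,0],[0,0,0,0],[0,0,0,0],[0,0,0,0],[0,0,0,0]]]'

```text
time_s: 26.38
eef_pos: [0.5523, 0.1165, 0.0446]
tcp_rot: [-0.701, -0.095, 0.701, -0.095]
wrist_force: [-0.1, -0.4, -0.1]
grip_width: 0.0132
```

Run:
```python
from h import *
from cell import *
print(get_obs()['time_s'],get_obs()['eef_pos'])
look('9',.553,.1165,('side','scene'),lo=.056)
a=cv2.imread('pics/side9.png')[90:250,200:360];b=cv2.imread('pics/scene9.png')[120:280,210:370]
cv2.imwrite('pics/c9.png',cv2.resize(np.hstack([a,b]),None,fx=2.5,fy=2.5,interpolation=2))
for n in('side','scene'):
    A=cv2.imread(f'pics/{n}0.png');B=cv2.imread(f'pics/{n}9.png')
```

```text
26.375 [0.55234088 0.11651899 0.04463114]
side 1520 lowest z 0.0679 tips ext [0.537 0.099 0.064] [0.564 0.126 0.079]
scene 2546 lowest z 0.0703 tips ext [0.543 0.101 0.067] [0.566 0.133 0.082]
```

View pics/c9.png

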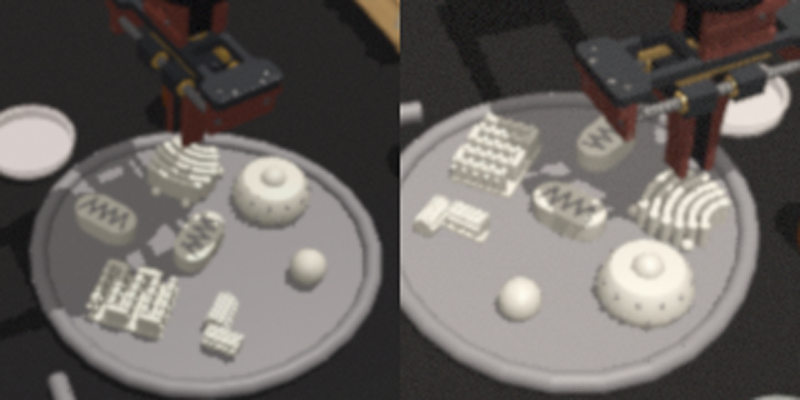

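The picture shows the fingers above the Golgi with clear air and all seven parts in place. I hand in.

```bash
python3 -c "
from cell import *
print(hand_in())"
```

```text
the job is handed in; nothing more can be done
None
```

I pointed straight down at the nucleus, then the white rough ER, then the Golgi apparatus. I held at least 2 s over each and lifted about 19 cm between them. I handed in at about 26 s, still pointing at the Golgi; no verdict is reported.

- **Final checks:** the fingers were within about 2 mm of the Golgi's measured middle. All seven parts looked unmoved in the side and scene views. Wrist force stayed at noise level, with no sign of contact.
- **Disagreement found:** all three cameras put the fingertips about 36 mm higher than the reported tool position implies. The hand's own proportions matched its stated geometry, so I trusted the cameras. The first, higher hold over the nucleus was probably too high to count, so I lowered the hand and held again.
- **Shortfall:** I used heights that meet the 10 to 65 mm window on either reading. The visible fingertip gap was therefore about 28 to 34 mm, not the "about two centimetres" asked for.
- **Gripper:** the fingers were closed to a 13 mm gap from the nucleus hold onward.

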